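# Slide the bolt pan onto the demagnetiser's mark and hold its dial

### The job

Demagnetise the pan of bolts: slide it sideways along the metal plate, without lifting it, onto the framed mark in the middle of the plate so that it sits centred and square there, and let go of it. Only then turn the spring-return dial on the round control box clockwise (seen from above), past its first two clicks to the third, and finish while still holding it there with the gripper, because it springs back if released. Leave the coupling, the nut bin and the spanner where they are.

Things in the scene. Friction and masses are not known exactly. Their poses are not given: they have to be found in the camera images.
- plate: fixed flat metal plate of the demagnetiser, 150 (x) by 400 (y) by 30 mm high, standing on the bench; origin at the centre of its underside. Its long y axis is the sliding direction. Thin dark marks on top, flush: a closed frame in the middle, and corner ticks of a parking place 130 mm from the middle towards each end. Pan near one end (left or right), coupling near the other
- middle_mark (a point): centre of the closed frame (138 by 126 mm) on the plate's top face, 30 mm above the bench; axes as the plate's
- pan_handle (a point): centre of the pan's handle bar, 58 mm above the pan's underside (88 mm above the bench), right over the pan's middle; axes as the pan's. The bar is 110 mm long (x), 14 mm wide (y), 12 mm tall, carried by an upright at each end; 22 mm are free between the pan's rim and the bar, and the bolts stay below the rim
- pan: loose steel pan of bolts, 0.4 to 0.85 kg: an open box 110 (x) by 100 (y) by 30 mm high with a bridge handle along x; friction on the plate 0.45 to 0.75, so push low or hold it level; origin at the centre of its underside, z up
- control: fixed round grey control box, 140 mm across, 50 mm high, left or right of the plate (the nut bin is on the other side); origin at the centre of its underside, -x roughly towards the robot. On its top round the dial: a dash at the rest position, then one, two and three dots at the first, second and third detent
- dial_axis (a point): point on the dial's vertical axis at the height to grip, 85 mm above the bench; fixed, axes as the control box
- dial_pointer (a point): end of the dial's pointer, 56 mm from the dial's axis, 85 mm above the bench, turning with it. The dial: a black disc of radius 34 mm (top at 62 mm above the bench) with an upright grip bar across it, 14 mm wide, 62 to 98 mm above the bench, reaching 56 mm from the axis on the pointer side (white line on top), 26 mm on the other. Pinch the bar over the axis and turn, or push its side
- dial (a joint): dial angle (rad): 0 at rest, growing clockwise seen from above; at rest the pointer stands 0.65 rad counter-clockwise of the control box's -x. Detents (clicks) at 0.4, 0.8, 1.2; firm end stop at 1.26. A spring always drives it back to 0: 0.20 N m at rest, 0.27 at the third detent, up to 0.1 more to pass a detent
- coupling: bystander: loose dark steel flanged coupling, 72 mm across, 42 mm high, near the plate's other end; origin at the centre of its underside
- nut_bin: bystander: loose open box of nuts, 100 by 100 by 60 mm, on the bench on the other side from the control box; origin at the centre of its underside
- spanner: bystander: loose steel spanner lying on the bench beyond the plate; origin at its underside
Not all that is in view belongs to the job. Of the things that look like the control, the smallest one is meant.

How it is judged:
On the way, in this order (a step that is already met when the one before it is completed fails the run):
1. the pan sits centred and square on the middle mark and is let go (horizontal distance between pan_handle and middle_mark below 0.015 m and angle between the x axis of pan_handle and the x axis of plate, either way round below 0.2 rad and contact force between the fingers and pan below 0.1 N and linear speed of pan below 0.02 m/s), for 0.2 s.
2. the dial is held at its third detent by the gripper (value of joint dial above 1.08 rad and contact force between the fingers and dial above 0.5 N), for 0.2 s.
At the end, for the whole second after the job is handed in: The pan stands flat on the plate, its centre within 15 mm of the middle mark and square to the plate within 0.2 rad, still and not touched by the gripper; the dial is at or past 1.08 rad (third detent 1.2, end stop 1.26), still, and held there by the gripper (more than 0.5 N) (all of step 1 and all of step 2 and z of pan_handle in the frame of plate below 0.092 m and angle between pan_handle's own z axis and vertical below 0.05 rad and velocity of joint dial below 0.1 rad/s); the arm keeps its last pose, push and grip.
It fails at once if the pan is lifted off the plate (more than 8 mm) or tipped (z of pan_handle in the frame of plate above 0.096 m or z of pan_handle in the frame of plate below 0.078 m or angle between pan_handle's own z axis and vertical above 0.15 rad).
It fails at once if the dial is turned while the pan is not on the middle mark (value of joint dial above 0.3 rad and horizontal distance between pan_handle and middle_mark above 0.02 m).
It fails at once if the coupling, the nut bin or the spanner is moved more than 20 mm (distance of any of coupling, nut_bin, spanner from where it was at the start of the episode above 0.02 m).
It also fails if it takes over 54 s, if anything falls off the work surface, if the arm or the gripper's body presses on something with over 40 N, if the wrist force passes 120 N, or if a joint passes its speed limit or range.

### The arm

A 6-joint arm with a two-finger parallel gripper is mounted at the origin on the work surface. World frame = base frame: x ahead of the robot, y to its left, z up, the work surface at z = 0. Lengths are in m, angles in rad, forces in N, time in s.
With the tool pointing down it reaches from about 0.375 to 0.9 m from the base axis. Payload 3.1 kg.
Tool frame: the origin (TCP) lies at the very end of the fingers, on their centre line; the grasp point (between the pads) lies 19 mm behind it; z points along the fingers, y is the direction in which the jaws open and shut (so a half turn about z gives the same grasp; the last joint's range is limited). The gripper opens to 87 mm and grips with 3 to 60 N. Pads are 19 mm wide; open, the fingers measure 117 mm over their backs; the gripper's body (75 mm by 190 mm) begins 51 mm behind the grasp point.
Start: joints at [-1.423, 0.527, 1.433, -0, 1.181, -0.178], TCP at [0.2, -0.592, 0.223] pointing down, gripper open.
Joint ranges: [-3.08, 3.08], [-0.75, 2.2], [0.22, 2.44], [-1.43, 4.57], [0, 2.65], [-2.85, 2.85]. Speed limits (rad/s): [2.79, 2.79, 3.14, 3.14, 3.14, 3.14].

### API

Orientations are given as a unit quaternion [x, y, z, w].
In Python, from rig import robot, optics gives the robot as it stands.
- The arm moves only by the shell command python3 -m inch 'ROWS' [FORCE]. ROWS is JSON, a list of rows, each an object of numbers: "ax", "ay", "az": the turn, a rotation vector about the tool's x, y, z in rad; "dx", "dy", "dz": the shift along the tool's x, y, z in mm; "gripper": the opening in per cent of the stroke, from 0 (shut) to 100 (fully open). In form: [{"ax": .., "ay": .., "az": .., "dx": .., "dy": .., "dz": .., "gripper": ..}, ...]. A call has 1 to 8 rows; each row shifts and turns the commanded pose from where the row before left it, along the tool's axes as they then stand; what a row does not reach is not made up. A row lasts 1/10 s, in which the tool goes at most 50 mm and 8.59 degrees, less where a joint would pass 70% of its speed; a pose out of reach is approached as far as the arm can. A call with a gripper value outside its range is refused whole. The fingers move at their own pace and stop on an object; FORCE is the grip in N (left out, the last holds). Time passes only in rows, so rows that do not move let the fingers close. It gives the time, the measured TCP pose, the force and the opening at its end, in the units of the state.
- robot.get_obs(): the state, without advancing time (a new reading comes with each control period).
- optics.camera(name): name is "scene" or "top" or "wrist"; returns a dict with "img" (384x512x3 uint8, red, green, blue), "depth" (384x512 float32, m along the optical axis (not along the pixel's ray), 0 where there is no reading), "camera_matrix" (3x3 intrinsics, pixels), "k1" (the pictures are not rectified: a ray, as slopes to the right and down, at radius r is drawn at 1 + k1 r^2 times it, then the intrinsics apply), "position" and "attitude" of the camera in the world. Camera axes: x right, y up, looking along -z (the intrinsics and any distortion apply to the point x, -y, -z); pixel columns grow to the right and rows downward; lengths in m; the calibration is good to about 2 mm. A picture is of the moment at which its call begins.
- robot.hand_in(): hands the job in, once; it reports no verdict.
The state is a dict: "time": time; "q": joint angles; "joint_velocities": joint speeds; "joint_torque": joint torques, N m; "position": TCP position; "tool_rot": TCP orientation; "ft_force": force on the tool from outside, world axes, zero at the start; "moment": the same for the moment, N m; "grip_width": finger opening in m.
Only numpy, scipy, OpenCV 4.12 (cv2) and the standard library are available. Lean on these libraries where they do the work, as an engineer would, in place of code of your own. Each camera call takes 0.05 s, during which the arm holds its last target.

## Working session

There is one attempt and no reset: what is moved stays moved. The work goes in short steps, Python scripts to look and compute and a shell command to move; the robot and the scene stay as the last step left them, time stands still between calls to the robot, and variables do not carry over. Pictures are saved under pics/ and viewed, and the job is handed in when it is done.

```bash
mkdir -p pics; ls; cat > h.py <<'E'
import numpy as np, cv2
from rig import robot, optics
from scipy.spatial.transform import Rotation as R
def snap(n,f):
    c=optics.camera(n); cv2.imwrite('pics/'+f,cv2.cvtColor(c['img'],cv2.COLOR_RGB2BGR)); 
    np.savez('pics/'+f[:-4]+'.npz',**c); return c
def Rm(c):
    a=np.array(c['attitude'],float)
    return R.from_quat(a).as_matrix() if a.size==4 else a
def cloud(c):
    K=np.array(c['camera_matrix'],float);k1=float(c['k1']);d=c['depth']
    h,w=d.shape
    u,v=np.meshgrid(np.arange(w),np.arange(h))
    pts=np.stack([u,v],-1).reshape(-1,1,2).astype(np.float64)
    n=cv2.undistortPoints(pts,K,np.array([k1,0,0,0,0.])).reshape(h,w,2)
    p=np.stack([n[...,0]*d,-n[...,1]*d,-d],-1)
    return p@Rm(c).T+np.array(c['position'])
def ray(c,u,v,z):
    K=np.array(c['camera_matrix'],float)
    n=cv2.undistortPoints(np.array([[[u,v]]],float),K,np.array([float(c['k1']),0,0,0,0.])).ravel()
    d=Rm(c)@np.array([n[0],-n[1],-1]); o=np.array(c['position']); return o+d*(z-o[2])/d[2]
def load(f): return dict(np.load('pics/'+f+'.npz'))
E
python3 - <<'E'
from h import *
for n in ['top','scene']:
    c=snap(n,n+'0.png'); print(n,c['position'],c['attitude'],c['k1'],np.array(c['camera_matrix']).tolist())
print(robot.get_obs())
E
```

```text
pics
top [ 0.47640665 -0.08099431  1.56728115] [ 0.01624013 -0.02804347 -0.70340315  0.71005199] -0.06298334187715758 [[440.15597696844543, 0.0, 257.08915015101127], [0.0, 440.15597696844543, 186.37408027607313], [0.0, 0.0, 1.0]]
scene [ 1.38073594 -0.07240005  1.35127611] [0.19872126 0.19823328 0.69079373 0.66634634] -0.17723565782001088 [[443.54489781174016, 0.0, 259.0098518988652], [0.0, 443.54489781174016, 190.9444629568339], [0.0, 0.0, 1.0]]
{'time': 0.1, 'q': array([-1.42353969e+00,  5.28340706e-01,  1.43377470e+00, -4.29503788e-06,
        1.18138674e+00, -1.78524251e-01]), 'joint_velocities': array([ 0.00043795, -0.00283386, -0.00355504,  0.00095158, -0.00069664,
       -0.00037293]), 'joint_torque': array([ 5.24294660e-05, -4.40985525e+01, -1.77150464e+01,  6.35485305e-02,
        5.34067419e-02, -4.85454143e-05]), 'position': array([ 0.19994527, -0.59146382,  0.22168928]), 'tool_rot': array([ 9.86762077e-01,  1.62171794e-01,  1.29399980e-05, -9.54661011e-04]), 'ft_force': array([ 0.02442708,  0.03380714, -0.07484346]), 'moment': array([ 0.02293655, -0.00587032, -0.00719996]), 'grip_width': 0.08674419075142524}
```

View pics/top0.png

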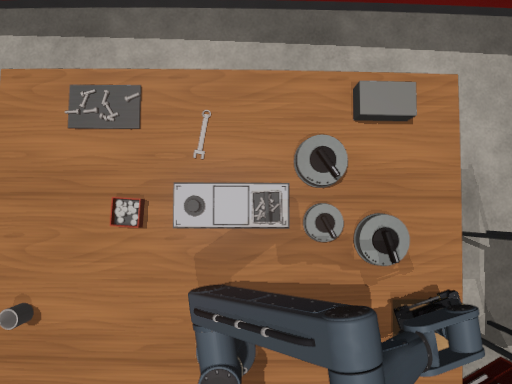

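View pics/scene0.png

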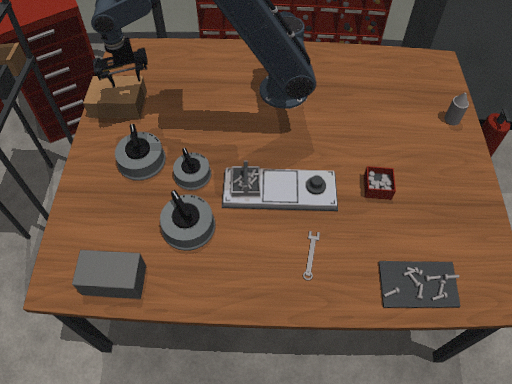

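The top view shows the plate spanning (174–289, 184–228), with the pan at its right end (266,207) and the coupling at (194,206). The smallest control is at (324,223), between the larger ones at (321,160) and (382,240). Next I'll measure the poses.

```bash
python3 - <<'E'
from h import *
c=load('top0'); P=cloud(c)
img=cv2.imread('pics/top0.png')
crop=img[170:260,165:355]; cv2.imwrite('pics/crop0.png',cv2.resize(crop,None,fx=4.2,fy=4.2,interpolation=cv2.INTER_CUBIC))
print('corners', [P[r,q].round(3).tolist() for r,q in [(186,177),(186,286),(225,177),(225,286),(206,230),(207,266),(223,324),(206,194),(300,120)]])
def region(z0,z1,u0,u1,v0,v1):
    S=P[v0:v1,u0:u1].reshape(-1,3); return S[(S[:,2]>z0)&(S[:,2]<z1)]
S=region(.02,.04,165,300,175,240); r=cv2.minAreaRect(S[:,:2].astype(np.float32)*1000); print('plate',r,S[:,2].mean(),len(S))
S=region(.042,.06,300,350,195,250);print('control',cv2.minEnclosingCircle(S[:,:2].astype(np.float32)*1000),S.mean(0))
S=region(.08,.11,300,350,195,250);print('bar',cv2.minAreaRect(S[:,:2].astype(np.float32)*1000),S.mean(0),len(S))
S=region(.08,.1,245,295,185,230);print('handle',cv2.minAreaRect(S[:,:2].astype(np.float32)*1000),S.mean(0),len(S))
S=region(.05,.1,245,295,185,230);print('pan',cv2.minAreaRect(S[:,:2].astype(np.float32)*1000),S.mean(0),len(S))
E
```

```text
corners [[0.571, 0.173, 0.037], [0.576, -0.208, 0.022], [0.436, 0.171, 0.029], [0.439, -0.208, 0.03], [0.504, -0.012, 0.024], [0.5, -0.136, 0.093], [0.448, -0.33, 0.096], [0.502, 0.108, 0.07], [0.168, 0.373, 0.001]]
plate ((507.329833984375, -15.491241455078125), (147.4250030517578, 400.39105224609375), 0.5210554003715515) 0.030276823788351153 3856
control ((449.0570068359375, -338.1686096191406), 65.73394012451172) [ 0.45070326 -0.33624338  0.05061681]
bar ((436.2239685058594, -344.7183532714844), (81.33540344238281, 15.455580711364746), 29.02752113342285) [ 0.43571615 -0.34370632  0.09661515] 117
handle ((503.6650695800781, -139.00328063964844), (107.44770050048828, 13.771677017211914), 0.6076070666313171) [ 0.50263308 -0.13843063  0.09370028] 132
pan ((502.2117614746094, -138.76304626464844), (110.22241973876953, 100.11327362060547), 2.812112808227539) [ 0.50131219 -0.13629066  0.06871696] 423
```

View pics/crop0.png

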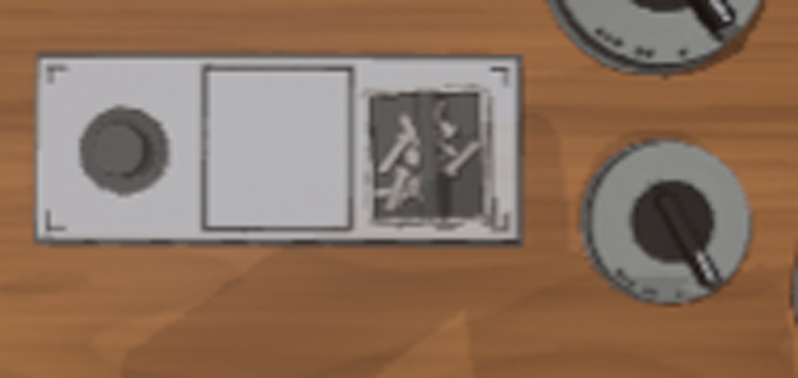

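```bash
python3 - <<'E'
from h import *
c=load('top0'); P=cloud(c)
for n,(u0,u1,v0,v1) in dict(big1=(294,350,133,189),big2=(354,412,212,268),box=(350,420,78,125),pan=(245,295,185,230)).items():
    S=P[v0:v1,u0:u1].reshape(-1,3); S=S[S[:,2]>.04]; print(n,S.min(0).round(3),S.max(0).round(3))
g=cv2.cvtColor(c['img'],cv2.COLOR_RGB2GRAY)
# frame mark corners in full pixels from crop view
for u,v in [(204,67),(352,67),(352,229),(204,229)]:
    print(ray(c,165+u/4.2-.4,170+v/4.2-.4,.03).round(4))
E
python3 -m inch '[{"dx":27,"dy":-20.8},{"dx":27,"dy":-20.8},{"dx":27,"dy":-20.8},{"dx":27,"dy":-20.8},{"dx":27,"dy":-20.8},{"dx":27,"dy":-20.8},{"dx":27,"dy":-20.8},{"dx":27,"dy":-20.8}]'
python3 -m inch '[{"dx":27,"dy":-20.8},{"dx":27,"dy":-20.8},{"dx":27,"dy":-20.8},{"dx":27,"dy":-20.8},{"dx":27,"dy":-20.8},{"dx":27,"dy":-20.8},{"dx":27,"dy":-20.8},{"dx":27,"dy":-20.8}]'
python3 -m inch '[{"az":0.082},{"az":0.082},{"az":0.082},{"az":0.08},{},{}]'
```

```text
big1 [ 0.476 -0.414  0.04 ] [ 0.756 -0.081  1.567]
big2 [ 0.305 -0.632  0.04 ] [ 0.476 -0.081  1.567]
box [ 0.476 -0.653  0.04 ] [ 0.939 -0.081  1.567]
pan [ 0.446 -0.21   0.04 ] [ 0.577 -0.081  1.567]
[0.5743 0.0474 0.03  ]
[ 0.5755 -0.0758  0.03  ]
[ 0.441  -0.0772  0.03  ]
[0.4398 0.0454 0.03  ]invalid input
invalid input
invalid input
```

```bash

python3 -m inch '[{"ax":0,"ay":0,"az":0,"dx":27,"dy":-20.8,"dz":0,"gripper":100},{"ax":0,"ay":0,"az":0,"dx":27,"dy":-20.8,"dz":0,"gripper":100},{"ax":0,"ay":0,"az":0,"dx":27,"dy":-20.8,"dz":0,"gripper":100},{"ax":0,"ay":0,"az":0,"dx":27,"dy":-20.8,"dz":0,"gripper":100},{"ax":0,"ay":0,"az":0,"dx":27,"dy":-20.8,"dz":0,"gripper":100},{"ax":0,"ay":0,"az":0,"dx":27,"dy":-20.8,"dz":0,"gripper":100},{"ax":0,"ay":0,"az":0,"dx":27,"dy":-20.8,"dz":0,"gripper":100},{"ax":0,"ay":0,"az":0,"dx":27,"dy":-20.8,"dz":0,"gripper":100}]'
python3 - <<'E'
from h import *
c=load('top0'); P=cloud(c)
for n,(u0,u1,v0,v1) in dict(big1=(294,350,133,189),big2=(354,412,212,268),box=(350,420,78,125),pan=(245,295,185,230)).items():
    S=P[v0:v1,u0:u1].reshape(-1,3); S=S[(S[:,2]>.04)&(S[:,2]<.4)]; print(n,S.min(0).round(3),S.max(0).round(3))
E
```

```text
time: 0.9
position: [0.3519, -0.3638, 0.2223]
tool_rot: [0.987, 0.162, -0.0, -0.0]
ft_force: [0.4, -0.4, -0.2]
grip_width: 0.0873
big1 [ 0.578 -0.414  0.04 ] [ 0.756 -0.242  0.139]
big2 [ 0.305 -0.632  0.04 ] [ 0.476 -0.454  0.139]
box [ 0.815 -0.653  0.04 ] [ 0.939 -0.449  0.111]
pan [ 0.446 -0.21   0.04 ] [ 0.577 -0.086  0.102]
```

```bash

python3 -m inch '[{"ax":0,"ay":0,"az":0.08,"dx":27,"dy":-20.8,"dz":0,"gripper":100},{"ax":0,"ay":0,"az":0,"dx":28.6,"dy":-18.6,"dz":0,"gripper":100},{"ax":0,"ay":0,"az":0.08,"dx":28.6,"dy":-18.6,"dz":0,"gripper":100},{"ax":0,"ay":0,"az":0,"dx":30,"dy":-16.2,"dz":0,"gripper":100},{"ax":0,"ay":0,"az":0.08,"dx":30,"dy":-16.2,"dz":0,"gripper":100},{"ax":0,"ay":0,"az":0.08,"dx":0,"dy":0,"dz":0,"gripper":100},{"ax":0,"ay":0,"az":0,"dx":0,"dy":0,"dz":0,"gripper":100}]'
python3 - <<'E'
from h import *
c=snap('wrist','w1.png'); print(c['position'],robot.get_obs()['position'],robot.get_obs()['tool_rot'])
E
```

```text
time: 1.6
position: [0.471, -0.2441, 0.2221]
tool_rot: [1.0, 0.004, -0.0, -0.0]
ft_force: [-0.1, -0.4, 0.9]
grip_width: 0.0869
[ 0.54138569 -0.24343265  0.38520278] [ 0.47051707 -0.24455424  0.22215203] [ 9.99990948e-01  4.22105903e-03 -4.69459791e-04 -2.56337994e-04]
```

View pics/w1.png

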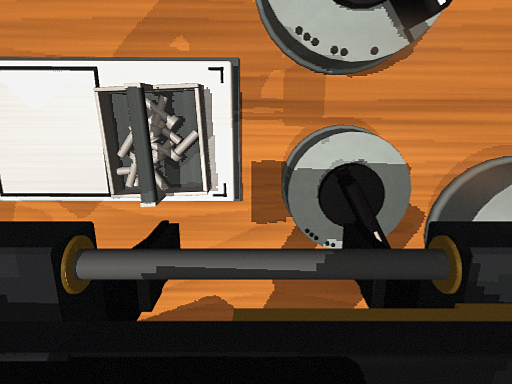

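The wrist view shows the pan with its handle running from (138,88) to (148,200). The frame's right edge is at x≈103 and the dial is at (352,197).

```bash
python3 - <<'E'
from h import *
c=load('w1'); P=cloud(c)
def region(z0,z1,u0,u1,v0,v1):
    S=P[v0:v1,u0:u1].reshape(-1,3); return S[(S[:,2]>z0)&(S[:,2]<z1)]
def rect(n,S): print(n,cv2.minAreaRect(S[:,:2].astype(np.float32)*1000),len(S),S[:,2].mean())
S=region(.088,.1,110,190,60,215); rect('handle',S); A=S[:,:2]-S[:,:2].mean(0); w,V=np.linalg.eigh(A.T@A); print(np.degrees(np.arctan2(V[1,1],V[0,1])))
S=region(.055,.065,80,225,60,215); rect('rim',S)
S=region(.042,.056,270,420,110,250); print('box',cv2.minEnclosingCircle(S[:,:2].astype(np.float32)*1000))
S=region(.092,.105,300,420,130,250); rect('bar',S)
for u,v in [(97,67),(103,190)]: print(ray(c,u,v,.03))
for u,v in [(232,60),(240,200)]: print(ray(c,u,v,.03))
E
```

```text
handle ((504.1966857910156, -135.39749145507812), (110.10974884033203, 15.439630508422852), 2.6280198097229004) 2134 0.09432016325648969
-177.31230141883032
rim ((504.2301330566406, -135.52369689941406), (110.06343078613281, 100.32585906982422), 2.7033472061157227) 3053 0.05898324760591112
box ((451.4198913574219, -336.7880859375), 66.00740814208984)
bar ((441.7511901855469, -342.6563415527344), (74.71790313720703, 14.290385246276855), 29.567440032958984) 962 0.09843906600654632
[ 0.57774227 -0.07483632  0.03      ]
[ 0.44751012 -0.06576262  0.03      ]
[ 0.58564477 -0.21317699  0.03      ]
[ 0.43707991 -0.22008599  0.03      ]
```

```bash

python3 -m inch '[{"ax":0,"ay":0,"az":0,"dx":8.6,"dy":-27.2,"dz":0,"gripper":80},{"ax":0,"ay":0,"az":0,"dx":8.6,"dy":-27.2,"dz":0,"gripper":70},{"ax":0,"ay":0,"az":0,"dx":8.6,"dy":-27.2,"dz":0,"gripper":70},{"ax":0,"ay":0,"az":0,"dx":8.6,"dy":-27.1,"dz":0,"gripper":70},{"ax":0,"ay":0,"az":-0.038,"dx":0,"dy":0,"dz":30,"gripper":70},{"ax":0,"ay":0,"az":0,"dx":0,"dy":0,"dz":30,"gripper":70},{"ax":0,"ay":0,"az":0,"dx":0,"dy":0,"dz":30,"gripper":70},{"ax":0,"ay":0,"az":0,"dx":0,"dy":0,"dz":0,"gripper":70}]'
python3 - <<'E'
from h import *
c=snap('wrist','w2.png'); print(robot.get_obs()['position'],robot.get_obs()['tool_rot'])
E
```

```text
time: 2.45
position: [0.5011, -0.1355, 0.1293]
tool_rot: [1.0, 0.022, -0.004, -0.002]
ft_force: [-0.1, 0.6, -0.8]
grip_width: 0.0611
[ 0.50260515 -0.13613164  0.13114096] [ 0.99975917  0.02179361 -0.00227462 -0.00121265]
```

View pics/w2.png

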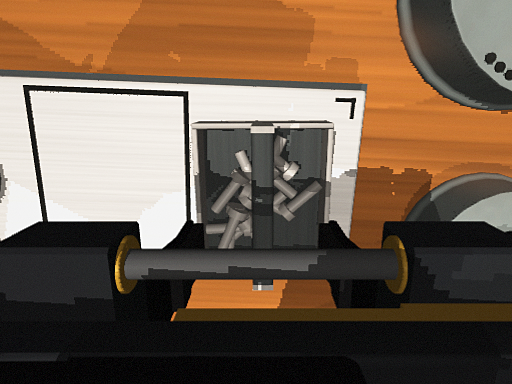

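The handle sits at x≈263, centred between the fingers. I'll descend and grip.

```bash

python3 -m inch '[{"ax":0,"ay":0,"az":0,"dx":0,"dy":0,"dz":20,"gripper":70},{"ax":0,"ay":0,"az":0,"dx":0,"dy":0,"dz":20,"gripper":70},{"ax":0,"ay":0,"az":0,"dx":0,"dy":0,"dz":15,"gripper":70},{"ax":0,"ay":0,"az":0,"dx":0,"dy":0,"dz":5,"gripper":70},{"ax":0,"ay":0,"az":0,"dx":0,"dy":0,"dz":0,"gripper":70},{"ax":0,"ay":0,"az":0,"dx":0,"dy":0,"dz":0,"gripper":30},{"ax":0,"ay":0,"az":0,"dx":0,"dy":0,"dz":0,"gripper":20},{"ax":0,"ay":0,"az":0,"dx":0,"dy":0,"dz":0,"gripper":20}]' 20
python3 -m inch '[{"ax":0,"ay":0,"az":0,"dx":0,"dy":0,"dz":0,"gripper":10},{"ax":0,"ay":0,"az":0,"dx":0,"dy":0,"dz":0,"gripper":5},{"ax":0,"ay":0,"az":0,"dx":0,"dy":0,"dz":0,"gripper":0},{"ax":0,"ay":0,"az":0,"dx":0,"dy":0,"dz":0,"gripper":0},{"ax":0,"ay":0,"az":0,"dx":0,"dy":0,"dz":0,"gripper":0}]' 20
```

```text
time: 3.3
position: [0.5049, -0.1365, 0.0734]
tool_rot: [1.0, 0.022, 0.001, 0.0]
ft_force: [0.5, -0.1, -0.5]
grip_width: 0.0447
time: 3.8
position: [0.5044, -0.1361, 0.0725]
tool_rot: [1.0, 0.022, -0.0, -0.0]
ft_force: [0.5, 0.3, 0.6]
grip_width: 0.0138
```

```bash

python3 -m inch '[{"ax":0,"ay":0,"az":0,"dx":0.4,"dy":-5,"dz":0,"gripper":0},{"ax":0,"ay":0,"az":0.005,"dx":0.8,"dy":-10,"dz":0,"gripper":0},{"ax":0,"ay":0,"az":0.005,"dx":0.7,"dy":-12,"dz":0,"gripper":0},{"ax":0,"ay":0,"az":0.005,"dx":0.7,"dy":-12,"dz":0,"gripper":0},{"ax":0,"ay":0,"az":0.005,"dx":0.7,"dy":-12,"dz":0,"gripper":0},{"ax":0,"ay":0,"az":0.005,"dx":0.7,"dy":-12,"dz":0,"gripper":0},{"ax":0,"ay":0,"az":0.005,"dx":0.6,"dy":-12,"dz":0,"gripper":0},{"ax":0,"ay":0,"az":0,"dx":0.6,"dy":-12,"dz":0,"gripper":0}]' 
python3 -m inch '[{"ax":0,"ay":0,"az":0,"dx":0.5,"dy":-12,"dz":0,"gripper":0},{"ax":0,"ay":0,"az":0,"dx":0.5,"dy":-12,"dz":0,"gripper":0},{"ax":0,"ay":0,"az":0,"dx":0.3,"dy":-7,"dz":0,"gripper":0},{"ax":0,"ay":0,"az":0,"dx":0,"dy":-3,"dz":0,"gripper":0},{"ax":0,"ay":0,"az":0,"dx":0,"dy":0,"dz":0,"gripper":0},{"ax":0,"ay":0,"az":0,"dx":0,"dy":0,"dz":0,"gripper":0}]' 
python3 - <<'E'
from h import *
c=snap('wrist','w3.png');snap('top','top3.png')
E
```

```text
time: 4.6
position: [0.5069, -0.0479, 0.0726]
tool_rot: [1.0, 0.007, -0.0, 0.0]
ft_force: [-0.5, -4.5, -1.5]
grip_width: 0.014
time: 5.2
position: [0.5077, -0.014, 0.0725]
tool_rot: [1.0, 0.006, -0.0, -0.001]
ft_force: [2.1, 4.0, -0.0]
grip_width: 0.014
```

View pics/w3.png

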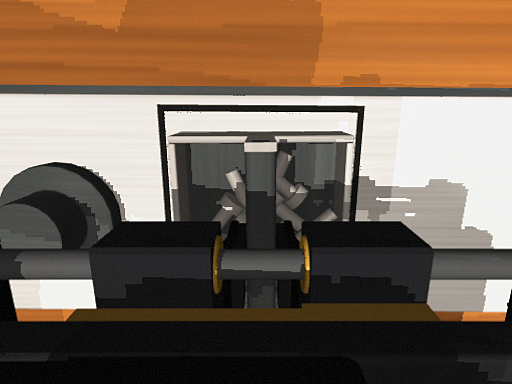

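View pics/top3.png

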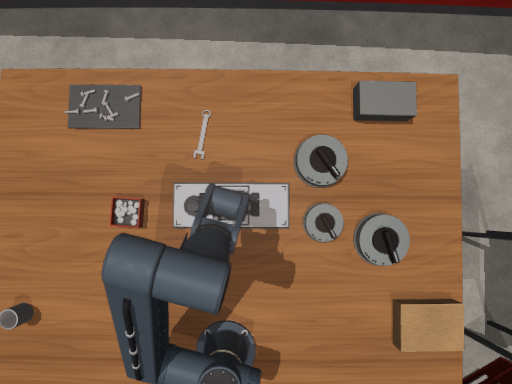

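```bash
python3 - <<'E'
from h import *
c=load('w3')
a,b=ray(c,160.5,107,.03),ray(c,361,107,.03); print(a,b,(a+b)/2)
a,b=ray(c,162,160,.03),ray(c,358,160,.03); print(a,b,(a+b)/2)
a,b=ray(c,168.5,137,.06),ray(c,354,137,.06); print(a,b,(a+b)/2)
P=cloud(c); print(P[107,260],P[137,250])
E
```

```text
[0.57624556 0.04870985 0.03      ] [ 0.57776451 -0.07379134  0.03      ] [ 0.57700504 -0.01254075  0.03      ]
[0.54353979 0.04994134 0.03      ] [ 0.54515102 -0.0748704   0.03      ] [ 0.5443454  -0.01246453  0.03      ]
[0.56102212 0.03642955 0.06      ] [ 0.56227845 -0.06265122  0.06      ] [ 0.56165028 -0.01311084  0.06      ]
[ 0.5770249  -0.01214835  0.03143036] [ 0.56278919 -0.00759485  0.07291532]
```

The pan and frame centres agree to about 1.5 mm, so I'll release and rise.

```bash

python3 -m inch '[{"ax":0,"ay":0,"az":0,"dx":0,"dy":0,"dz":0,"gripper":30},{"ax":0,"ay":0,"az":0,"dx":0,"dy":0,"dz":0,"gripper":50},{"ax":0,"ay":0,"az":0,"dx":0,"dy":0,"dz":0,"gripper":70},{"ax":0,"ay":0,"az":0,"dx":0,"dy":0,"dz":0,"gripper":70},{"ax":0,"ay":0,"az":0,"dx":0,"dy":0,"dz":-15,"gripper":70},{"ax":0,"ay":0,"az":0,"dx":0,"dy":0,"dz":-30,"gripper":70},{"ax":0,"ay":0,"az":0,"dx":0,"dy":0,"dz":-40,"gripper":70},{"ax":0,"ay":0,"az":0,"dx":0,"dy":0,"dz":-40,"gripper":70}]' 
python3 -m inch '[{"ax":0,"ay":0,"az":0,"dx":0,"dy":20,"dz":-20,"gripper":70},{"ax":0,"ay":0,"az":0,"dx":0,"dy":35,"dz":0,"gripper":70},{"ax":0,"ay":0,"az":0,"dx":0,"dy":35,"dz":0,"gripper":70},{"ax":0,"ay":0,"az":0,"dx":0,"dy":35,"dz":0,"gripper":70},{"ax":0,"ay":0,"az":0,"dx":-20,"dy":35,"dz":0,"gripper":70},{"ax":0,"ay":0,"az":0,"dx":-20,"dy":35,"dz":0,"gripper":70},{"ax":0,"ay":0,"az":0,"dx":0,"dy":0,"dz":0,"gripper":70},{"ax":0,"ay":0,"az":0,"dx":0,"dy":0,"dz":0,"gripper":70}]' 
python3 - <<'E'
from h import *
c=snap('wrist','w4.png');snap('top','top4.png');print(robot.get_obs()['position'],robot.get_obs()['tool_rot'])
E
```

```text
time: 6.1
position: [0.5072, -0.0152, 0.1985]
tool_rot: [1.0, 0.007, -0.001, -0.0]
ft_force: [0.2, -1.5, -0.3]
grip_width: 0.0602
time: 6.9
position: [0.47, -0.2113, 0.2175]
tool_rot: [1.0, 0.006, -0.0, -0.0]
ft_force: [0.2, -0.7, -0.6]
grip_width: 0.061
[ 0.47059767 -0.20985041  0.21747992] [ 9.99974980e-01  7.06620069e-03 -9.59382107e-05 -3.13438950e-04]
```

View pics/w4.png

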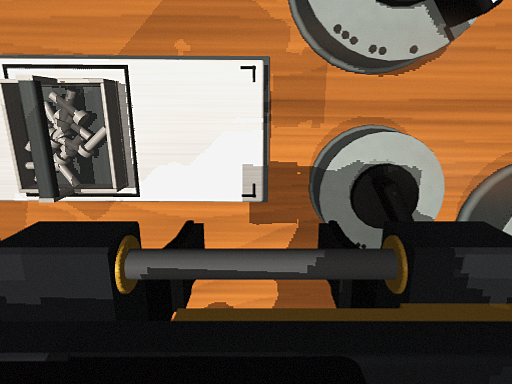

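View pics/top4.png

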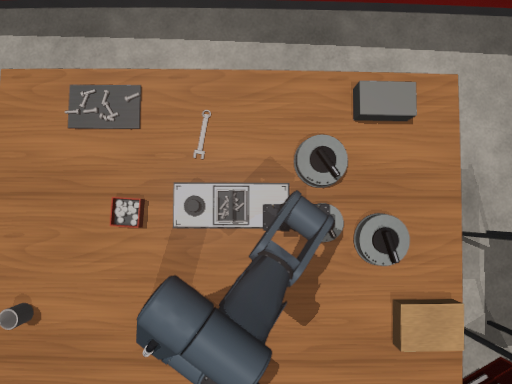

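The pan sits inside the frame in both views: top frame (213–249, 186–224), and the wrist view agrees. Now the numbers and the dial axis.

```bash
python3 - <<'E'
from h import *
c=load('top4'); P=cloud(c)
def rect(n,S): print(n,cv2.minAreaRect(S[:,:2].astype(np.float32)*1000),len(S),S[:,2].mean())
S=P[180:230,210:252].reshape(-1,3); rect('handle top',S[(S[:,2]>.08)&(S[:,2]<.1)]); rect('pan top',S[(S[:,2]>.05)&(S[:,2]<.1)])
c=load('w4'); P=cloud(c)
S=P[110:250,300:450].reshape(-1,3); T=S[(S[:,2]>.042)&(S[:,2]<.056)]; print('box',cv2.minEnclosingCircle(T[:,:2].astype(np.float32)*1000))
T=S[(S[:,2]>.09)&(S[:,2]<.105)]; rect('bar',T)
T=S[(S[:,2]>.057)&(S[:,2]<.068)]; print('disc',cv2.minEnclosingCircle(T[:,:2].astype(np.float32)*1000))
T=P[60:210,20:140].reshape(-1,3);T=T[(T[:,2]>.055)&(T[:,2]<.065)];rect('rim',T)
E
```

```text
handle top ((505.72869873046875, -16.76171112060547), (107.00640869140625, 10.464062690734863), 0.6366065740585327) 129 0.09352005856933919
pan top ((505.4342041015625, -16.922683715820312), (107.61294555664062, 96.25679779052734), 0.5536361336708069) 405 0.06872449622202839
box ((451.6716613769531, -337.4384765625), 66.49827575683594)
bar ((455.4443054199219, -334.61102294921875), (43.589599609375, 14.163348197937012), 29.222675323486328) 727 0.09785090679656308
disc ((451.9014587402344, -336.5352478027344), 33.96979522705078)
rim ((507.3805847167969, -15.055557250976562), (109.94036102294922, 99.14336395263672), 0.7285397052764893) 2548 0.05852769201820826
```

```bash

python3 -m inch '[{"ax":0,"ay":0,"az":0,"dx":-5.2,"dy":31.7,"dz":0,"gripper":70},{"ax":0,"ay":0,"az":0,"dx":-5.2,"dy":31.7,"dz":0,"gripper":70},{"ax":0,"ay":0,"az":0,"dx":-5.2,"dy":31.7,"dz":0,"gripper":70},{"ax":0,"ay":0,"az":0,"dx":-5.2,"dy":31.7,"dz":0,"gripper":70},{"ax":0,"ay":0,"az":-0.124,"dx":0,"dy":0,"dz":15,"gripper":70},{"ax":0,"ay":0,"az":-0.124,"dx":0,"dy":0,"dz":20,"gripper":70},{"ax":0,"ay":0,"az":-0.124,"dx":0,"dy":0,"dz":20,"gripper":70},{"ax":0,"ay":0,"az":-0.124,"dx":0,"dy":0,"dz":20,"gripper":70}]'
python3 -m inch '[{"ax":0,"ay":0,"az":0,"dx":0,"dy":0,"dz":0,"gripper":70},{"ax":0,"ay":0,"az":0,"dx":0,"dy":0,"dz":0,"gripper":70}]'
python3 - <<'E'
from h import *
c=snap('wrist','w5.png');print(robot.get_obs()['position'],R.from_quat(robot.get_obs()['tool_rot']).as_matrix().round(3).tolist())
E
```

```text
time: 7.8
position: [0.4525, -0.3363, 0.1419]
tool_rot: [0.967, 0.256, 0.0, 0.0]
ft_force: [-0.5, 0.3, 0.3]
grip_width: 0.0609
time: 8.0
position: [0.4522, -0.3366, 0.1426]
tool_rot: [0.968, 0.252, -0.0, -0.0]
ft_force: [0.8, 0.3, 0.8]
grip_width: 0.061
[ 0.45254023 -0.33731025  0.14326748] [[0.873, 0.487, 0.001], [0.487, -0.873, -0.001], [0.0, 0.001, -1.0]]
```

View pics/w5.png

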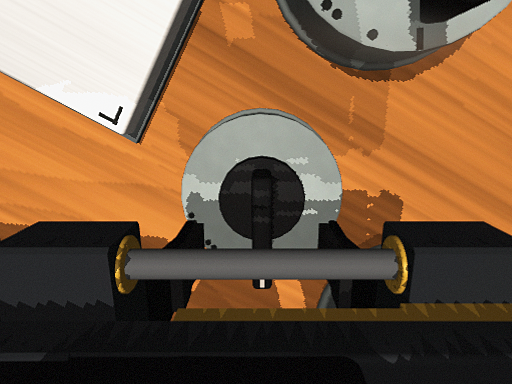

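The bar is vertical at x≈261, centred between the fingers at 175–345. I'll descend and grip at 60 N.

```bash

python3 -m inch '[{"ax":0,"ay":0,"az":0,"dx":0,"dy":0,"dz":20,"gripper":60},{"ax":0,"ay":0,"az":0,"dx":0,"dy":0,"dz":25,"gripper":60},{"ax":0,"ay":0,"az":0,"dx":0,"dy":0,"dz":20,"gripper":60},{"ax":0,"ay":0,"az":0,"dx":0,"dy":0,"dz":6,"gripper":60},{"ax":0,"ay":0,"az":0,"dx":0,"dy":0,"dz":0,"gripper":40},{"ax":0,"ay":0,"az":0,"dx":0,"dy":0,"dz":0,"gripper":20},{"ax":0,"ay":0,"az":0,"dx":0,"dy":0,"dz":0,"gripper":10},{"ax":0,"ay":0,"az":0,"dx":0,"dy":0,"dz":0,"gripper":0}]' 60
python3 -m inch '[{"ax":0,"ay":0,"az":0,"dx":0,"dy":0,"dz":0,"gripper":0},{"ax":0,"ay":0,"az":0,"dx":0,"dy":0,"dz":0,"gripper":0},{"ax":0,"ay":0,"az":0,"dx":0,"dy":0,"dz":0,"gripper":0}]' 60
```

```text
time: 8.85
position: [0.4521, -0.3382, 0.0726]
tool_rot: [0.968, 0.252, 0.001, 0.001]
ft_force: [0.3, 1.0, 0.2]
grip_width: 0.0282
time: 9.15
position: [0.4515, -0.3376, 0.072]
tool_rot: [0.968, 0.252, 0.0, 0.0]
ft_force: [-0.6, 1.1, 4.2]
grip_width: 0.0133
```

```bash

python3 -m inch '[{"ax":0,"ay":0,"az":0.1,"dx":0,"dy":0,"dz":0,"gripper":0},{"ax":0,"ay":0,"az":0.1,"dx":0,"dy":0,"dz":0,"gripper":0},{"ax":0,"ay":0,"az":0.1,"dx":0,"dy":0,"dz":0,"gripper":0},{"ax":0,"ay":0,"az":0.1,"dx":0,"dy":0,"dz":0,"gripper":0},{"ax":0,"ay":0,"az":0,"dx":0,"dy":0,"dz":0,"gripper":0}]' 
python3 - <<'E'
from h import *
o=robot.get_obs();print(o['ft_force'],o['moment'],o['q'],o['grip_width'])
c=snap('wrist','w6.png')
E
```

```text
time: 9.65
position: [0.4516, -0.3379, 0.072]
tool_rot: [0.998, 0.055, 0.0, 0.0]
ft_force: [-0.1, 0.8, 4.9]
grip_width: 0.0134
[-0.12720993  0.81491883  4.85703125] [0.04567454 0.11985717 0.18081449] [-8.40247435e-01  6.62417197e-01  1.70797891e+00 -5.17286060e-04
  7.70615017e-01  6.20071307e-01] 0.013430143427538415
```

View pics/w6.png

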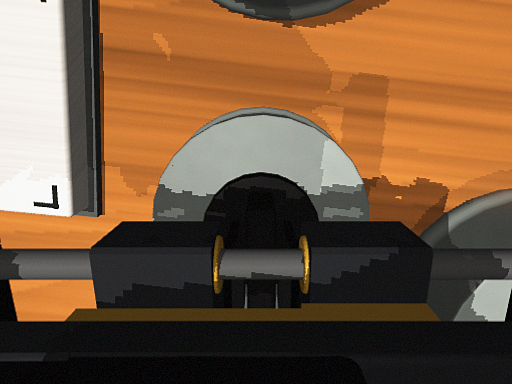

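The bar turned with the jaws (moment 0.18 N m, near the spring torque). Continuing to about 1.24 rad.

```bash

python3 -m inch '[{"ax":0,"ay":0,"az":0.1,"dx":0,"dy":0,"dz":0,"gripper":0},{"ax":0,"ay":0,"az":0.1,"dx":0,"dy":0,"dz":0,"gripper":0},{"ax":0,"ay":0,"az":0.1,"dx":0,"dy":0,"dz":0,"gripper":0},{"ax":0,"ay":0,"az":0.1,"dx":0,"dy":0,"dz":0,"gripper":0},{"ax":0,"ay":0,"az":0.1,"dx":0,"dy":0,"dz":0,"gripper":0},{"ax":0,"ay":0,"az":0.1,"dx":0,"dy":0,"dz":0,"gripper":0},{"ax":0,"ay":0,"az":0.1,"dx":0,"dy":0,"dz":0,"gripper":0},{"ax":0,"ay":0,"az":0.1,"dx":0,"dy":0,"dz":0,"gripper":0}]' 
python3 -m inch '[{"ax":0,"ay":0,"az":0.04,"dx":0,"dy":0,"dz":0,"gripper":0},{"ax":0,"ay":0,"az":0,"dx":0,"dy":0,"dz":0,"gripper":0},{"ax":0,"ay":0,"az":0,"dx":0,"dy":0,"dz":0,"gripper":0},{"ax":0,"ay":0,"az":0,"dx":0,"dy":0,"dz":0,"gripper":0},{"ax":0,"ay":0,"az":0,"dx":0,"dy":0,"dz":0,"gripper":0},{"ax":0,"ay":0,"az":0,"dx":0,"dy":0,"dz":0,"gripper":0}]' 
python3 - <<'E'
from h import *
o=robot.get_obs();print(o['ft_force'],o['moment'],o['q'],o['grip_width'])
c=snap('wrist','w7.png');c=snap('top','top7.png');c=snap('scene','s7.png')
cv2.imwrite('pics/s7c.png',cv2.resize(cv2.imread('pics/s7.png')[110:240,130:360],None,fx=3.4,fy=3.4,interpolation=cv2.INTER_CUBIC))
E
```

```text
time: 10.5
position: [0.4514, -0.3384, 0.072]
tool_rot: [0.941, -0.338, 0.0, 0.001]
ft_force: [-1.5, -1.1, 4.9]
grip_width: 0.0137
time: 11.1
position: [0.4514, -0.3384, 0.072]
tool_rot: [0.935, -0.355, 0.0, 0.001]
ft_force: [-2.2, -1.4, 5.3]
grip_width: 0.0136
[-2.20125266 -1.37007302  5.34982763] [-0.1975453   0.46481611  0.26374359] [-8.40801635e-01  6.62489027e-01  1.70777006e+00 -1.45490400e-03
  7.70301656e-01  1.45777693e+00] 0.013630993943947756
```

View pics/w7.png

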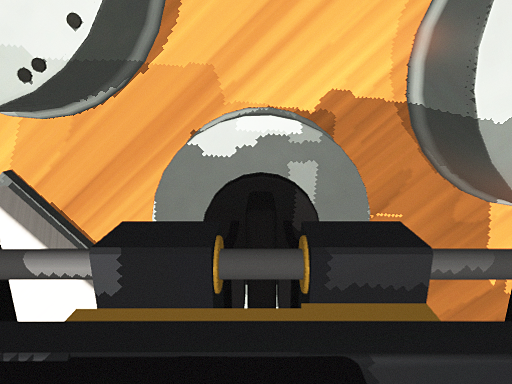

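View pics/s7c.png

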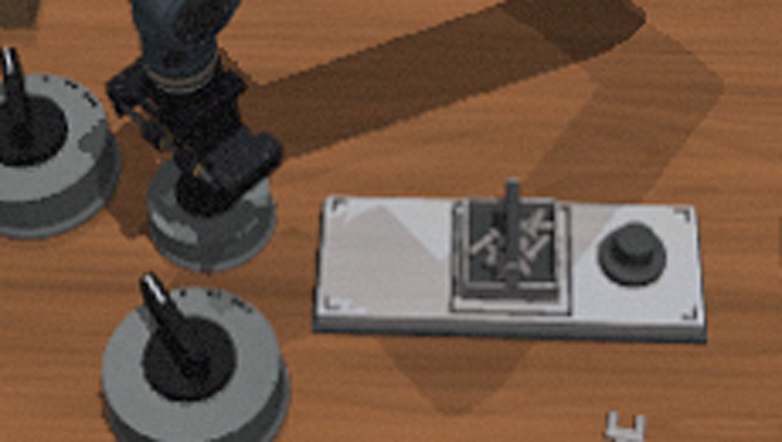

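View pics/top7.png

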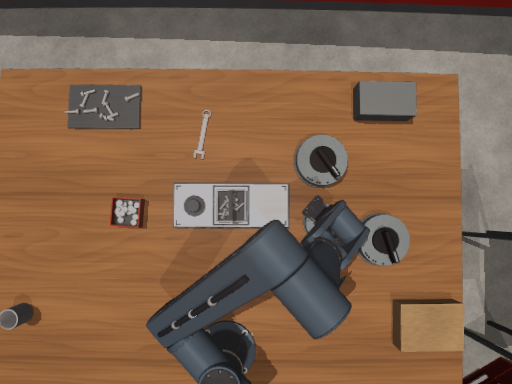

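The jaws have turned 1.235 rad, and the bar is still parallel between the pads (x≈261). The moment of 0.264 N m matches the expected 0.27 at the third detent. The pan is centred in its frame and the bystanders haven't moved, so I'm handing in.

```bash
python3 -c "
from rig import robot
print(robot.hand_in())"
```

```text
the job is handed in; nothing more can be done
None
```

I slid the pan by its handle along the plate onto the framed mark, let it go, then turned the smallest control's dial clockwise to the third click. I handed in at about 11 s (limit 54 s) with the gripper still holding the dial at 60 N. The hand-in gives no verdict.

- **Pan:** after release, its measured centre was within about 2–3 mm of the mark and its angle was less than 1° off the plate's. The last pictures show it flat and untouched inside the frame.
- **Dial:** the gripper turned 1.235 rad with the bar still straight between the fingers. The turning moment was 0.264 N m, matching the 0.27 expected at the third detent. I could not see the pointer in the end, because the gripper covers it, so the angle is inferred from the gripper's turn.
- **Bystanders:** the coupling, nut bin and spanner look unmoved in the last top view.
- **Disagreements:** the top and wrist cameras differed by about 2–3 mm on position. My first move commands were refused because I had left out some fields; nothing moved.

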